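Hold the long optical cell in the photometer's light path

ROBOT

A 7-joint arm with a two-finger parallel gripper is mounted at the origin on the work surface. World frame = base frame: x ahead of the robot, y to its left, z up, the work surface at z = 0. Lengths are in m, angles in rad, forces in N, time in s.
With the tool pointing down it reaches from about 0.425 to 0.975 m from the base axis. Payload 16.7 kg.
Tool frame: the origin (TCP) lies on the centre line of the jaws, within the pads' length; the fingertips stand 14 mm ahead of it and the grasp point (between the pads) lies 5 mm behind it; z points along the fingers, y is the line along which they close (so a half turn about z gives the same grasp; the last joint's range is limited). The gripper opens to 85 mm and grips with 20 to 120 N. Pads are 22 mm wide; open, the fingers measure 114 mm over their backs; the gripper's body (76 mm by 85 mm) begins 54 mm behind the grasp point. The pads swing forward as they close: fully open they stand 13 mm farther back than shut.
Start: joints at [-1.319, 0.426, 0.074, 1.606, -0.034, 1.111, -0.067], TCP at [0.264, 0.621, 0.213] pointing down, gripper open.
Joint ranges: [-2.85, 2.85], [-0.5, 2.14], [-1.23, 1.37], [0.21, 2.46], [-1.02, 4.16], [0.16, 2.05], [-2.73, 2.73]. Speed limits (rad/s): [1.89, 1.89, 2.39, 2.39, 3.01, 3.01, 3.01].

INTERFACE

Orientations are given as a rotation vector (axis times angle).
In Python, from station import ctrl gives the robot as it stands. Calls block until the motion is done:
- ctrl.reach(position, orientation): joint-space move of the TCP to a pose.
- ctrl.servo_line(position, rotation=None, rate=0.15, until_force=None): straight line of the TCP; rotation=None keeps the orientation; rate is the mean speed in m/s. With until_force (N) it stops when the force on the tool has changed by that much, and returns True; else False.
- ctrl.move_j(angles): joint-space move.
- ctrl.grip(opening, newtons=None): finger opening in m; newtons is the grip in N (None keeps the last); returns when the fingers have stopped.
- ctrl.sleep(seconds).
- ctrl.ik(position, orientation): joint angles nearest the present ones, or None.
- ctrl.read_state(): the state.
- ctrl.grab_frame(name): name is "scene" or "top" or "wrist"; returns a dict with "img" (420x560x3 uint8, red, green, blue), "fx", "fy", "cx", "cy" (pixels), "xyz" and "attitude" of the camera in the world; the wrist camera has in their place "T_tool_cam" (4x4, takes a point from camera to tool coordinates, whose origin is the TCP and whose axes are the flange's). Camera axes: x right, y up, looking along -z (the intrinsics and any distortion apply to the point x, -y, -z); pixel columns grow to the right and rows downward; lengths in m; the calibration is good to about 2 mm. A picture is of the moment at which its call begins: read the wrist's pose just before it. There is no depth.
A pose or a line that the arm cannot do raises ctrl.Unreachable and nothing moves.
- ctrl.job_done(): hands the job in; it is judged then, once.
Trained networks look in the newest picture that a camera, given by its name, has taken for a name from the list of things; names that differ only in an ending like _2 or _b are one class to them, and where a whole thing is asked for, a point or a joint stands for the part that bears it (a point fixed in the world has none). Each returns a list of dicts, best first, with "conf" (0 to 1); they miss things now and then, are a little off and sometimes report something else, mostly with a low value. They report only what shows in the picture. A call takes as long as a camera call.
- ctrl.boxes_of(query, camera): "point" ([column, row] in pixels, amid what is visible of it).
- ctrl.spot_point(query, camera): "point" ([column, row] in pixels: a listed point, or the origin of a listed thing).
The state is a dict: "t": time; "qpos": joint angles; "dq": joint speeds; "tau": joint torques, N m; "ee_pos": TCP position; "tcp_rot": TCP orientation; "force": force on the tool from outside, world axes, zero at the start; "ft_torque": the same for the moment, N m; "gripper_width": finger opening in m; "gripper_force": force on a finger pad.
Only numpy, scipy, OpenCV 4.12 (cv2) and the standard library are available. Lean on these libraries where they do the work, as an engineer would, in place of code of your own. Each camera call takes 0.05 s, during which the arm holds its last target. There are 200 camera calls.

TASK

Slide the photometer's shutter fully open, and only then take the longest of the three capped cells out of the stand, gripping it only by its long frosted faces and never by the clear windows at its ends. Hold it upright and still in the middle of the photometer's open bay, with the beam passing squarely through the middle of both end windows; the cell must not touch the instrument, and everything else on the table stays where it is. Finish while holding it there: do not put it down or let go.

Things in the scene. Friction and masses are not known exactly. Their poses are not given: they have to be found in the camera images.
- photometer: Fixed photometer, 160 (x) x 326 (y) mm, turned up to 0.25 rad. Origin: centre of underside; at zero yaw -x faces the robot. On a 16 mm base two grey housings, tops at z 110: lamp at +y, detector at -y, inner faces at y +63 and -63 mm, open bay between. The beam runs along y. A meter box on the detector (x -45 to 65, y -160 to -114 mm) reaches z 165
- beam (a point): The middle of the light beam in the bay: halfway between the two ports (round windows with dark collars in the housings' inner faces), 70 mm above the table. Axes as the photometer's: the beam runs along y, x is sideways across it, z up
- shutter (a joint): How far the shutter has slid, m: 0 closed (blade covers the lamp port), 0.045 fully open at its end stop. It grows as the tab moves along the photometer's +x (away from the robot). Sliding takes about 2 N; it stays where it is left. Starts between 0 and 0.010
- shutter_tab (a point): Centre of the top of the shutter's upright black tab, on top of the lamp housing; moves with the shutter. The tab is 14 mm along its sliding direction (photometer x), 24 mm across; top 142 mm, foot 114 mm above the table. Axes as the photometer's. The shutter's steel blade hangs in the bay at photometer y 58 to 61 mm
- stand: Fixed grey cell stand, 85 (x) x 250 (y) x 12 mm, origin at the centre of its underside. Three pockets at y -80, 0 and 80 mm, each 61 (x) x 35 (y) mm, 6 mm deep: cells stand with their underside 6 mm above the table, length along the stand's x. Any cell may be in any pocket
- cell_long: The longest glass cell: 56 (x) x 30 (y) x 52 mm high with its white cap, about 70 g, origin at the centre of its underside, z up. The long faces, at y +15 and -15 mm, are frosted (whitish); the end faces, at x +28 and -28 mm, are the clear windows. The beam is to pass along its x, either way round
- cell_long_mid (a point): The middle of the long cell, on the line through the middles of its two windows, 25 mm above its underside; axes as cell_long's
- cell_long_frost_a: Frosted wall of the long cell at its +y side, 50 mm long (x from -25 to 25 mm), 3 mm thick, 48 mm high; listed only so that contact can be named; its origin and axes are those of cell_long
- cell_long_frost_b: Frosted wall of the long cell at its -y side, 50 mm long, 3 mm thick, 48 mm high; listed only so that contact can be named; its origin and axes are those of cell_long
- cell_long_window_a: Clear window of the long cell at its +x end, 3 mm thick, 30 mm wide, 48 mm high; listed only so that contact can be named; its origin and axes are those of cell_long
- cell_long_window_b: Clear window of the long cell at its -x end, 3 mm thick, 30 mm wide, 48 mm high; listed only so that contact can be named; its origin and axes are those of cell_long
- cell_medium: Bystander: the same kind of cell but 36 mm long (30 wide, 52 high), in the stand; origin at the centre of its underside
- cell_short: Bystander: the same kind of cell but 18 mm long (30 wide, 52 high), in the stand; origin at the centre of its underside
- dish_a: Bystander: flat white ceramic disc, 68 mm across, 10 mm high, on the table near the robot; origin under its centre
- dish_b: Bystander: flat white ceramic disc, 94 mm across, 10 mm high, at the far side; origin under its centre
- water_bottle: Bystander: clear plastic bottle with white cap, 72 mm across, 210 mm high, at the far side; origin under its centre
- wash_bottle: Bystander: white wash bottle, 68 mm across, 198 mm high with its bent spout, on the right; origin under its centre
- beaker: Bystander: clear plastic beaker, 80 mm across, 90 mm high, on the right; origin under its centre
- tissue_box: Bystander: cardboard box 100 by 100 by 70 mm at the far right; origin under its centre

How it is judged:
By the outcome, as a careful person would: the job done as asked, in the order asked, and still so for the second after the job is handed in, while the arm keeps its last pose, push and grip.
It also fails if it takes over 48 s, if anything falls off the work surface, if the arm or the gripper's body presses on something with over 40 N, if the wrist force passes 120 N, or if a joint passes its speed limit or range.

## Working session

There is one attempt and no reset: what is moved stays moved. The work goes in short steps, each a Python script; the robot and the scene stay as the last script left them, time stands still between calls to the robot, and variables do not carry over. Pictures are saved under pics/ and viewed, at most 13 in all, crops included, and the job is handed in when it is done.

```bash
ls; mkdir -p pics; python3 - <<'E'
from station import ctrl
import cv2,numpy as np
for c in ["scene","top"]:
    f=ctrl.grab_frame(c); cv2.imwrite(f"pics/{c}0.png",f["img"][:,:,::-1])
    print(c,{k:(np.round(v,4).tolist() if not isinstance(v,(str,dict)) else v) for k,v in f.items() if k!="img"})
    for q in ["photometer","shutter_tab","beam","stand","cell_long","cell_long_mid","cell_medium","cell_short"]:
        print(q,[(np.round(d["point"]).tolist(),round(d["conf"],2)) for d in ctrl.spot_point(q,c)[:3]])
s=ctrl.read_state();print(s["t"],s["tcp_rot"],s["ee_pos"])
E
```

```text
pics
scene {'fx': 517.7753, 'fy': 517.7753, 'cx': 279.611, 'cy': 205.6511, 'xyz': [1.3958, -0.8189, 0.8951], 'attitude': [0.8803, 0.4171, 0.8006]}
photometer [([356.0, 193.0], 0.68), ([245.0, 252.0], 0.61)]
shutter_tab [([372.0, 142.0], 0.67)]
beam [([356.0, 174.0], 0.68)]
stand [([244.0, 255.0], 0.59)]
cell_long [([243.0, 251.0], 0.61), ([356.0, 192.0], 0.24)]
cell_long_mid [([246.0, 247.0], 0.58)]
cell_medium []
cell_short [([246.0, 255.0], 0.73), ([265.0, 240.0], 0.71)]
top {'fx': 500.2256, 'fy': 500.2256, 'cx': 281.3097, 'cy': 214.303, 'xyz': [0.2538, -0.1114, 1.6182], 'attitude': [0.1673, -0.1775, -1.658]}
photometer [([182.0, 239.0], 0.66)]
shutter_tab [([335.0, 175.0], 0.52), ([146.0, 238.0], 0.43)]
beam [([180.0, 236.0], 0.77)]
stand [([311.0, 228.0], 0.96)]
cell_long [([311.0, 226.0], 0.61)]
cell_long_mid [([180.0, 237.0], 0.68), ([312.0, 227.0], 0.55)]
cell_medium [([337.0, 218.0], 0.71)]
cell_short [([291.0, 235.0], 0.56)]
0.9 [-6.26949129e-01 -3.07835662e+00  7.87217518e-05] [0.26396907 0.62120021 0.21310347]
```

View pics/top0.png

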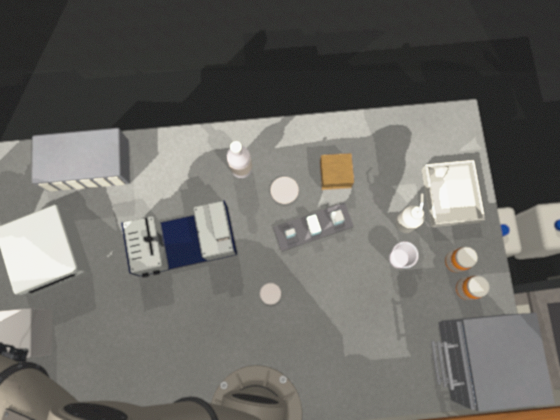

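View pics/scene0.png

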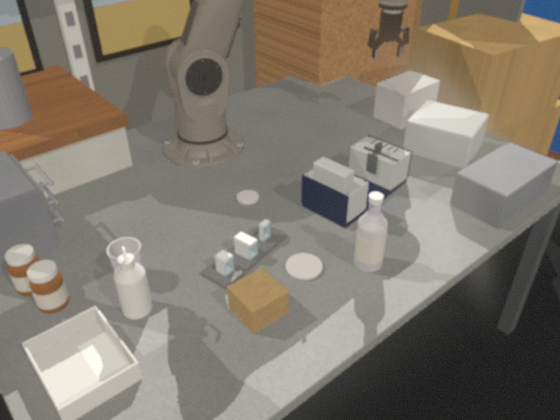

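The top view shows the photometer at (180,238), with the lamp and black tab on the left at (150,238) and the meter on the right. The stand is at (311,228), with the long cell in its middle pocket at (313,224), the short cell at (291,234) and the medium at (337,216). The scene view agrees.

```bash
cat > h.py <<'E'
from station import ctrl
import cv2,numpy as np
from scipy.spatial.transform import Rotation as R
def cam(f,st=None):
    """returns R, t (camera->world, camera axes x right,y up,-z forward)"""
    if "T_tool_cam" in f:
        T=np.eye(4);T[:3,:3]=R.from_rotvec(st["tcp_rot"]).as_matrix();T[:3,3]=st["ee_pos"]
        T=T@np.array(f["T_tool_cam"]);return T[:3,:3],T[:3,3]
    return R.from_rotvec(f["attitude"]).as_matrix(),np.array(f["xyz"])
def ray(f,px,st=None):
    Rm,t=cam(f,st); d=Rm@np.array([(px[0]-f["cx"])/f["fx"],-(px[1]-f["cy"])/f["fy"],-1]); return t,d
def onz(f,px,z,st=None):
    t,d=ray(f,px,st); return t+d*(z-t[2])/d[2]
def proj(f,P,st=None):
    Rm,t=cam(f,st); p=(np.atleast_2d(P)-t)@Rm
    return np.c_[f["cx"]-f["fx"]*p[:,0]/p[:,2], f["cy"]+f["fy"]*p[:,1]/p[:,2]]
def down(yaw):
    """tool pointing down, tool y axis (closing line) at angle yaw from world y... x axis at yaw"""
    c,s=np.cos(yaw),np.sin(yaw)
    return R.from_matrix(np.array([[c,s,0],[s,-c,0],[0,0,-1]])).as_rotvec()
E
python3 - <<'E'
from h import *
f=ctrl.grab_frame("top")
for n,p,z in [("short",(291,233),.058),("long",(313,224),.058),("med",(337,216),.058),("stand",(311,228),.006),("photom",(182,239),0),("beam",(180,236),.07),("tab",(150,238),.142),("bottle",(236,148),.2),("basefrontL",(128,275),.016),("basefrontR",(236,253),.016)]:
    print(n,onz(f,p,z).round(3))
w=ctrl.grab_frame("wrist");print({k:np.round(v,4).tolist() for k,v in w.items() if k!="img"})
print(down(0), R.from_rotvec(ctrl.read_state()["tcp_rot"]).as_matrix().round(3))
E
```

```text
short [ 0.533 -0.163  0.058]
long [ 0.555 -0.235  0.058]
med [ 0.574 -0.314  0.058]
stand [ 0.553 -0.231  0.006]
photom [0.557 0.193 0.   ]
beam [0.554 0.186 0.07 ]
tab [0.543 0.262 0.142]
bottle [ 0.78 -0.02  0.2 ]
basefrontL [0.454 0.368 0.016]
basefrontR [0.492 0.019 0.016]
{'fx': 329.1616, 'fy': 329.1616, 'cx': 278.8074, 'cy': 205.309, 'T_tool_cam': [[0.0001, 0.9546, 0.298, 0.075], [1.0, 0.0001, -0.0006, 0.0012], [-0.0006, 0.298, -0.9546, -0.1604], [0.0, 0.0, 0.0, 1.0]]}
[3.14159265 0.         0.        ] [[-0.92   0.391 -0.   ]
 [ 0.391  0.92  -0.   ]
 [ 0.    -0.    -1.   ]]
```

```bash
python3 - <<'E'
from h import *
for n,p,y in [("view",(.6,.19,.3),3.25),("viewstand",(.6,-.2,.3),3.41),("viewstand",(.6,-.2,.3),.265),("grasp",(.555,-.235,.03),3.41),("grasp2",(.555,-.235,.03),.265),("bay",(.55,.19,.07),1.68),("bay2",(.55,.19,.07),-1.46)]:
    q=ctrl.ik(p,down(y)); print(n,None if q is None else np.round(q,2))
ctrl.reach((.6,.19,.3),down(3.25))
st=ctrl.read_state();w=ctrl.grab_frame("wrist");cv2.imwrite("pics/w1.png",w["img"][:,:,::-1])
print(st["t"],st["ee_pos"],np.round(st["qpos"],2))
for q,z in [("photometer",0),("beam",.07),("shutter_tab",.142)]:
    for d in ctrl.spot_point(q,"wrist")[:2]: print(q,np.round(d["point"],1),d["conf"],onz(w,d["point"],z,st).round(4))
E
```

```text
view [-0.63  0.29  0.28  1.62 -0.08  1.24  1.35]
viewstand [-0.46  0.41  0.94  1.64 -0.34  1.27  2.38]
viewstand [-0.56  0.49  1.12  1.64 -0.45  1.3  -0.66]
grasp [-0.08  0.58  0.49  1.93 -0.4   0.73  2.48]
grasp2 [-0.41  0.8   1.01  1.95 -0.88  0.91 -0.24]
bay [-0.83  0.49  0.49  1.96 -0.32  0.77 -0.04]
bay2 [-0.33  0.45 -0.14  1.93  0.09  0.77  2.73]
2.9917 [0.59962946 0.19113025 0.29977246] [-0.63  0.29  0.28  1.62 -0.08  1.24  1.35]
photometer [282.5 119.7] 0.63 [0.547  0.1911 0.    ]
beam [283.  122.9] 0.95 [0.5472 0.1909 0.07  ]
beam [ 34.2 196.7] 0.43 [ 0.6685 -0.1037  0.07  ]
shutter_tab [371.6 135.8] 0.94 [0.5458 0.2746 0.142 ]
```

View pics/w1.png

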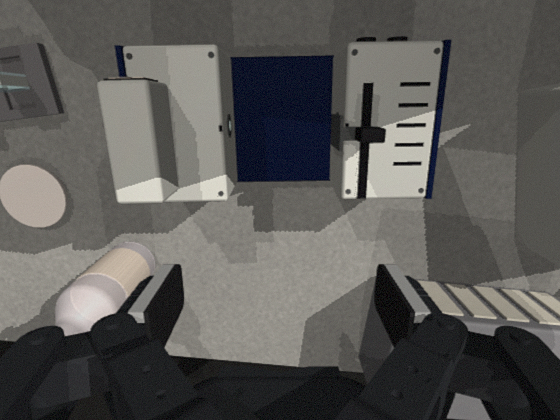

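The wrist view looks from above, with image up towards the robot. The lamp is on the right with the black tab at (370,135), the bay floor spans (231–333, 57–181), and the shutter slot runs down column ~366. I'll fit the photometer pose from these edges.

```bash
python3 - <<'E'
from h import *
st=ctrl.read_state();w=ctrl.grab_frame("wrist")
for n,p,z in [("floor-x L",(232,57),.016),("floor-x R",(332,56),.016),("floor+x L",(239,181.5),.016),("floor+x R",(329,180.5),.016),
 ("lampin a",(347,42),.11),("lampin b",(342,198),.11),("detin a",(218,45),.11),("detin b",(228.5,200),.11),
 ("lamp out a",(442,41),.11),("lamp out b",(432,198),.11)]:
    print(n,onz(w,p,z,st).round(4))
crop=w["img"][30:210,200:460,::-1]
cv2.imwrite("pics/w1c.png",cv2.resize(crop,None,fx=3,fy=3,interpolation=cv2.INTER_CUBIC))
E
```

```text
floor-x L [0.4785 0.1196 0.016 ]
floor-x R [0.4638 0.2427 0.016 ]
floor+x L [0.6353 0.1399 0.016 ]
floor+x R [0.6203 0.2634 0.016 ]
lampin a [0.463  0.2425 0.11  ]
lampin b [0.6183 0.2638 0.11  ]
detin a [0.4793 0.1189 0.11  ]
detin b [0.6344 0.139  0.11  ]
lamp out a [0.4522 0.3335 0.11  ]
lamp out b [0.6075 0.3628 0.11  ]
```

View pics/w1c.png

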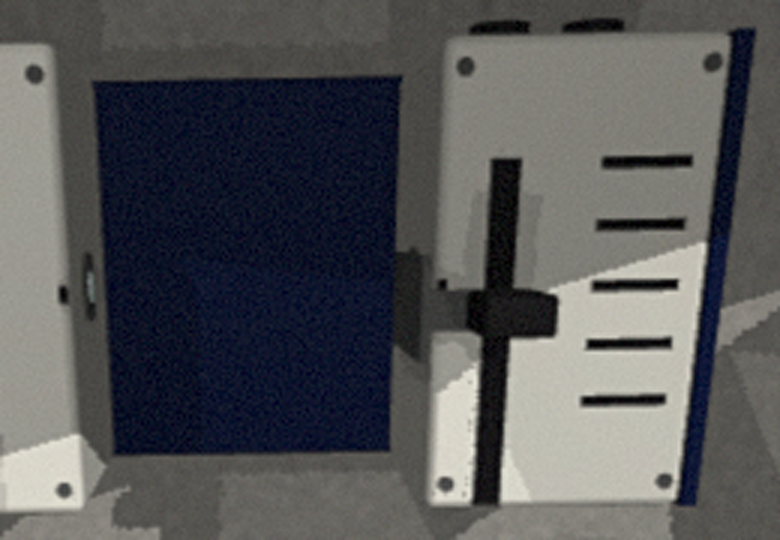

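```bash
cat >> h.py <<'E'
YAW=.127; C=np.array([.549,.191])
U=np.array([np.cos(YAW),np.sin(YAW)]); V=np.array([-U[1],U[0]])
def ph(u,v,z): return np.r_[C+u*U+v*V,z]
E
python3 - <<'E'
from h import *
o=down(YAW+np.pi)
ctrl.grip(0.0,40)
ctrl.reach(ph(-.034,.085,.18),o)
ctrl.servo_line(ph(-.034,.085,.139))
s0=ctrl.read_state(); print(s0["gripper_width"],s0["ee_pos"],s0["force"])
hit=ctrl.servo_line(ph(.075,.085,.139),rate=.04,until_force=14)
s=ctrl.read_state();d=s["ee_pos"][:2]-C
print(hit,s["t"],"u",d@U,"v",d@V,s["force"]-s0["force"])
E
```

```text
2.5094569657587964e-05 [0.50532708 0.27055003 0.13957405] [-0.06481248 -0.02812064 -0.45157792]
False 8.0333 u 0.07493630077704097 v 0.08502360714326794 [-0.70805439 -0.32224607 -0.05140758]
```

```bash
python3 - <<'E'
from h import *
st=ctrl.read_state();w=ctrl.grab_frame("wrist");cv2.imwrite("pics/w2.png",w["img"][:,:,::-1])
for d in ctrl.spot_point("shutter_tab","wrist")[:2]: print(np.round(d["point"],1),d["conf"],onz(w,d["point"],.142,st).round(4))
E
```

```text
[278.3 116.7] 0.73 [0.5448 0.2766 0.142 ]
```

View pics/w2.png

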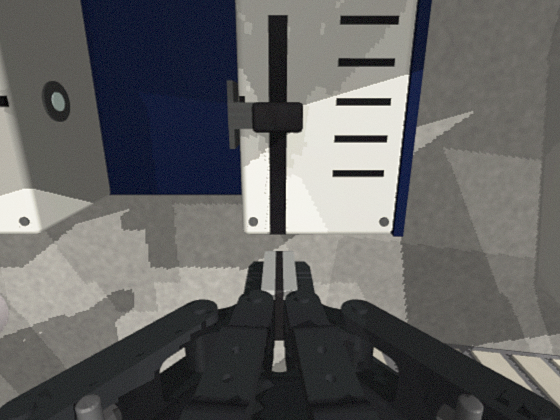

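```bash
python3 - <<'E'
from h import *
st=ctrl.read_state();w=ctrl.grab_frame("wrist");p=st["ee_pos"]
for dz in (0,-.014,.013,.03): print(dz,proj(w,p+[0,0,dz],st).round(1))
print(proj(w,[ph(.007,.085,.142),ph(.007,.085,.114),ph(.08,.063,.110),ph(0,.063,.11)],st).round(0))
cv2.imwrite("pics/w2c.png",cv2.resize(w["img"][200:400,180:390,::-1],None,fx=3,fy=3))
f=ctrl.grab_frame("scene");cv2.imwrite("pics/s2c.png",cv2.resize(f["img"][80:230,290:430,::-1],None,fx=4,fy=4,interpolation=cv2.INTER_CUBIC))
E
```

```text
0 [[277.6 249. ]]
-0.014 [[277.7 238.6]]
0.013 [[277.5 260.1]]
0.03 [[277.4 277.6]]
[[277. 117.]
 [278. 115.]
 [242. 237.]
 [238. 102.]]
```

View pics/s2c.png

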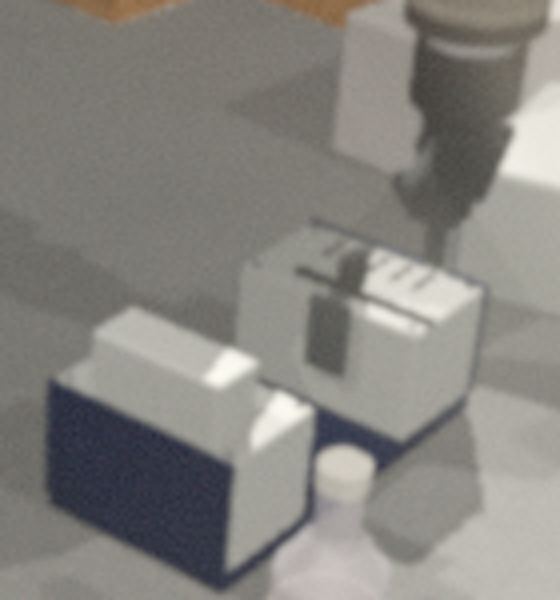

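The scene crop shows the tab still in its starting place at crop (350,270), with the blade over the lamp port and the fingers beyond the lamp. So the tips passed over the tab, and I need to check the fingertip height.

```bash
python3 - <<'E'
from h import *
st=ctrl.read_state();p=st["ee_pos"];f=ctrl.grab_frame("scene")
for dz in (-.014,0,.02,.04): print(dz,((proj(f,p+[0,0,dz])-[290,80])*4).round(0))
print(p, ((proj(f,[ph(.007,.085,.142),ph(.08,.063,.110)])-[290,80])*4).round(0), st["gripper_width"])
E
```

```text
-0.014 [[432. 305.]]
0 [[435. 289.]]
0.02 [[438. 264.]]
0.04 [[442. 240.]]
[0.61259039 0.28482649 0.13902123] [[356. 254.]
 [419. 337.]] 0.00016473917768062136
```

View pics/w2c.png

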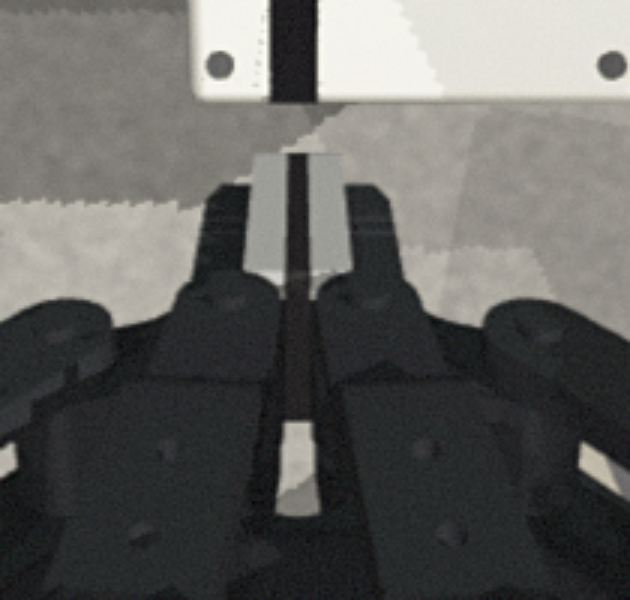

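```bash
python3 - <<'E'
from h import *
up=ctrl.read_state()["ee_pos"]; 
ctrl.servo_line(ph(.075,.085,.19)); ctrl.servo_line(ph(-.036,.085,.19),rate=.2); ctrl.servo_line(ph(-.036,.085,.14))
hit=ctrl.servo_line(ph(-.036,.085,.092),rate=.025,until_force=5)
s=ctrl.read_state(); print(hit,s["ee_pos"],s["force"],s["t"])
E
```

```text
False [0.50260333 0.27079311 0.09210644] [-0.68495447  0.47839876 -0.3584553 ] 12.0333
```

```bash
python3 - <<'E'
from h import *
hit=ctrl.servo_line(ph(-.036,.085,.072),rate=.02,until_force=5)
s=ctrl.read_state(); print(hit,s["ee_pos"],s["force"],s["t"])
w=ctrl.grab_frame("wrist");cv2.imwrite("pics/w3.png",w["img"][:,:,::-1])
E
```

```text
True [0.50261022 0.27080322 0.09193464] [-1.53304523 -1.32738017  7.03741585] 12.2667
```

View pics/w3.png

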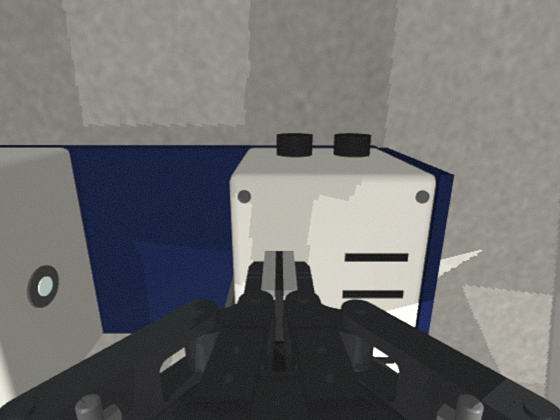

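Contact with the housing top at TCP z 0.092 shows that the shut fingertips sit 18 mm *behind* the reported TCP, not 14 mm ahead. I'll correct for that and push again.

```bash
python3 - <<'E'
from h import *
ctrl.servo_line(ph(-.036,.085,.104))
hit=ctrl.servo_line(ph(.075,.085,.104),rate=.05,until_force=14)
s=ctrl.read_state();d=s["ee_pos"][:2]-C
print(hit,s["t"],"u",d@U,"v",d@V,s["force"])
w=ctrl.grab_frame("wrist");cv2.imwrite("pics/w4.png",w["img"][:,:,::-1])
for d in ctrl.spot_point("shutter_tab","wrist")[:2]: print(np.round(d["point"],1),d["conf"],onz(w,d["point"],.142,s).round(4))
E
```

```text
True 13.8417 u 0.02522063044197868 v 0.08498486021966718 [-3.77462853 -0.19721003  2.22116286]
```

```bash
python3 - <<'E'
from h import *
hit=ctrl.servo_line(ph(.06,.085,.104),rate=.03,until_force=22)
s=ctrl.read_state();d=s["ee_pos"][:2]-C
print(hit,s["t"],"u",d@U,s["force"])
ctrl.servo_line(ph(.005,.085,.104)); ctrl.servo_line(ph(-.01,.085,.2),rate=.3)
ctrl.reach(ph(.1,0.04,.28),down(YAW+np.pi))
s=ctrl.read_state();w=ctrl.grab_frame("wrist")
for q,z in [("beam",.07),("shutter_tab",.142)]:
  for d in ctrl.spot_point(q,"wrist")[:2]:
    P=onz(w,d["point"],z,s);e=P[:2]-C; print(q,np.round(d["point"],1),d["conf"],P.round(4),e@U,e@V)
cv2.imwrite("pics/w5.png",w["img"][:,:,::-1]);print(s["t"],s["ee_pos"])
E
```

```text
True 14.3083 u 0.024995510863656988 [-1.80130812 -0.10326989  1.83823272]
beam [240.8  76.1] 0.77 [0.5475 0.1912 0.07  ] -0.0014642568850892763 0.00037892405377303197
shutter_tab [331.1 125.1] 0.86 [0.5818 0.282  0.142 ] 0.04403469282818836 0.08608765251621027
15.6917 [0.64301636 0.24296829 0.27829223]
```

View pics/w5.png

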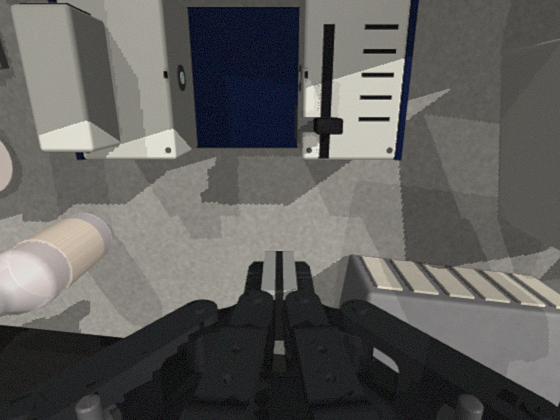

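The tab is now at (329,126), near the far end of its slot, and the blade has cleared the lamp port at (300,74). It didn't move under 22 N more, so the shutter is at its end stop. Next is the stand.

```bash
python3 - <<'E'
from h import *
s=ctrl.read_state();w=ctrl.grab_frame("wrist")
for n,p,z in [("detport",(182,76.5),.07),("lampport",(300.5,74.5),.07),("floor+xL",(196.5,148),.016),("floor+xR",(298.5,147.5),.016)]:
    P=onz(w,p,z,s);e=P[:2]-C; print(n,P.round(4),(e@U).round(4),(e@V).round(4))
ctrl.reach((.62,-.22,.28),down(3.41)); ctrl.grip(.06,40)
s=ctrl.read_state();w=ctrl.grab_frame("wrist");print(s["t"],s["ee_pos"])
for q,z in [("stand",0),("cell_long",.006),("cell_long_mid",.031),("cell_medium",.006),("cell_short",.006)]:
  for d in ctrl.spot_point(q,"wrist")[:2]: print(q,np.round(d["point"],1),round(d["conf"],2),onz(w,d["point"],z,s).round(4))
cv2.imwrite("pics/w6.png",w["img"][:,:,::-1])
E
```

```text
detport [0.5548 0.131  0.07  ] -0.0018 -0.0603
lampport [0.537  0.2538 0.07  ] -0.0039 0.0638
floor+xL [0.636  0.1377 0.016 ] 0.0795 -0.0639
floor+xR [0.6187 0.2668 0.016 ] 0.0787 0.0664
18.1917 [ 0.6199901  -0.22003666  0.28000707]
stand [278.5 111.4] 0.9 [ 0.5588 -0.2369  0.    ]
cell_long [284.  112.1] 0.97 [ 0.5576 -0.23    0.006 ]
cell_long_mid [282.4 111.8] 0.82 [ 0.5573 -0.2325  0.031 ]
cell_medium [215.9 106.9] 0.92 [ 0.5744 -0.3148  0.006 ]
cell_short [343.1 116. ] 0.96 [ 0.5422 -0.1561  0.006 ]
cell_short [284.2 113.2] 0.45 [ 0.5589 -0.2294  0.006 ]
```

```bash
sed -i 's/^YAW=.*/YAW=.130; C=np.array([.548,.1915])/' h.py; python3 - <<'E'
from h import *
s=ctrl.read_state();w=ctrl.grab_frame("wrist");img=w["img"]
print(proj(w,[[.557,-.2315,.058]],s).round(0))
g=cv2.GaussianBlur(cv2.cvtColor(img,cv2.COLOR_RGB2GRAY),(3,3),0)
print(g[80:150:4,240:330:5])
for th in (150,170,190,210):
    _,b=cv2.threshold(g,th,255,cv2.THRESH_BINARY)
    for c in cv2.findContours(b,cv2.RETR_EXTERNAL,cv2.CHAIN_APPROX_NONE)[0]:
        x,y=c.reshape(-1,2).mean(0)
        if 180<x<380 and 60<y<170 and cv2.contourArea(c)>150:
            W=np.array([onz(w,q,.058,s)[:2] for q in c.reshape(-1,2)],np.float32)
            r=cv2.minAreaRect(W*1000);print(th,(round(x),round(y)),np.round(r[0],1),np.round(r[1],1),round(r[2],1))
E
```

```text
[[284. 112.]]
[[ 78  79  78  79  79  80  80  71  71  72  71  70  76  79  79  79  79  79]
 [ 80  79  80  80  81  79  74  66  66  67  69  70  76  78  80  90  78  78]
 [ 80  80  81  80  79  80 137 194 184 170 159 131 111 114 115  79  80  80]
 [ 80  80  79  80  85  80 156 230 230 230 230 213 114 114  85  80  81  79]
 [106 109 116  99  81  80 158 230 229 229 229 202 114 110  80  78  80  80]
 [113 114  88  80  80  80 168 229 230 229 229 197 113  83  80  81  81  79]
 [107  79  80  79  81  80 180 230 230 229 230 190  86  79  80  79  81  78]
 [ 79  78  79  80  81  79 180 230 230 229 229 168  71  80  80  80  80  79]
 [ 81  79  79  79  80  80 190 229 229 229 229 146  68  78  79  80  79  80]
 [ 80  79  78  80  79  79 198 230 229 230 230 150  69  78  78  78  79  80]
 [ 79  79  79  79  78  78 199 229 229 229 230 123  67  76  79  81  80  79]
 [ 74  79  80  79  79  77 209 229 229 229 229 122  68  75  79  80  81  78]
 [ 72  79  78  78  80  77 212 229 229 230 230  92  66  76  78  79  78  79]
 [ 68  78  80  79  80  76 214 229 230 230 230  92  65  76  80  80  78  78]
 [ 74  79  79  78  79  77 178 193 206 212 223  73  66  77  79  78  79  77]
 [ 69  78  77  78  79  78  75  65  64  62  63  66  65  78  78  79  78  80]
 [ 77  79  80  78  79  78  79  66  67  65  66  66  65  79  78  79  77  78]
 [ 82  80  78  81  81  81  82  80  81  80  84  83  82  83  82  80  81  82]]
150 (353, 115) [ 538.8 -155.5] [14.  25.5] 13.2
150 (211, 109) [ 575.3 -309.3] [33.3 34.2] 14.3
150 (282, 112) [ 557.8 -232.8] [53.2 29. ] 12.8
170 (210, 109) [ 575.6 -310.9] [32.6 30. ] 12.7
170 (282, 112) [ 557.9 -233.1] [52.5 28.8] 12.4
190 (209, 109) [ 575.9 -311.5] [31.1 28.6] 15.4
190 (282, 112) [ 557.9 -232.8] [51.8 27.2] 12.6
210 (209, 109) [ 576.1 -312.6] [30.7 24.6] 12.3
210 (282, 112) [ 557.9 -232.7] [50.8 26.5] 13.3
```

View pics/w6.png

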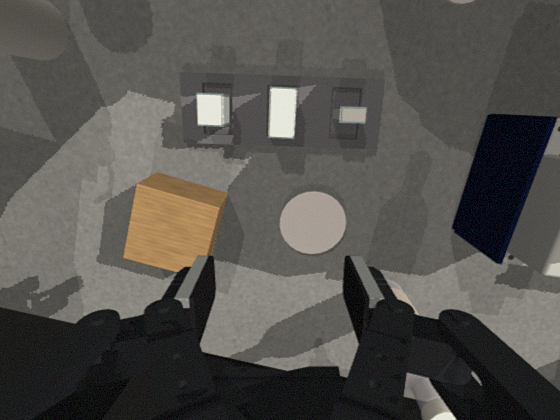

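The wrist view shows the stand with the medium, long and short cells at (211,109), (283,112) and (353,115). The long cell is in the middle at yaw 0.222, centred on (0.558, −0.233), and the tissue box and dish are clear.

```bash
python3 - <<'E'
from h import *
y=.222+np.pi; o=down(y)
ctrl.reach((.558,-.233,.11),o)
s0=ctrl.read_state();print(np.round(s0["qpos"],2),s0["gripper_width"])
hit=ctrl.servo_line((.558,-.233,-.002),rate=.08,until_force=6)
s=ctrl.read_state();print(hit,s["t"],s["ee_pos"],s["force"]-s0["force"])
if not hit:
    ctrl.grip(.02,40)
    s=ctrl.read_state();print(s["t"],s["gripper_width"],s["gripper_force"],s["force"]-s0["force"],s["ft_torque"]-s0["ft_torque"])
E
```

```text
[-0.02  0.45  0.4   1.88 -0.22  0.86  2.28] 0.0599205023842309
False 20.85 [ 0.55829889 -0.23311136 -0.00154438] [-0.83539374 -0.90299768 -0.1955715 ]
21.225 0.029606680160672496 39.988564252853394 [-1.94253209 -0.69693954  6.29739882] [ 0.153649    0.23825186 -0.02513564]
```

```bash
python3 - <<'E'
from h import *
p=ctrl.read_state()["ee_pos"]; q=p.copy();q[2]=.05
ctrl.servo_line(q,rate=.08); q[2]=.2; ctrl.servo_line(q,rate=.25)
s=ctrl.read_state();print(s["t"],s["gripper_width"],s["force"],s["ft_torque"])
ctrl.reach(ph(0,0,.17),down(YAW+np.pi/2))
s=ctrl.read_state();print(s["t"],s["ee_pos"],np.round(s["qpos"],2))
w=ctrl.grab_frame("wrist");cv2.imwrite("pics/w7.png",w["img"][:,:,::-1])
T=R.from_rotvec(s["tcp_rot"]).as_matrix();ee=np.array(s["ee_pos"])
for n in ["cell_long_mid","cell_long","beam"]:
  for d in ctrl.spot_point(n,"wrist")[:2]:
    z={"cell_long_mid":ee[2]+.0325,"cell_long":ee[2]+.0075,"beam":.07}[n]
    P=onz(w,d["point"],z,s);print(n,np.round(d["point"]),round(d["conf"],2),"tool",(T.T@(P-ee)).round(4),"ph",((P[:2]-C)@U).round(4),((P[:2]-C)@V).round(4))
f=ctrl.grab_frame("scene")
for n in ["cell_long_mid","beam"]:
  for d in ctrl.spot_point(n,"scene")[:2]: print("scene",n,np.round(d["point"],1),round(d["conf"],2),"expected",proj(f,ee+[0,0,.0325]).round(1))
tp=lambda x,y,z:ee+T@np.array([x,y,-z])
for n,P in [("top+x+-y",[tp(.028,.015,.0595),tp(.028,-.015,.0595)]),("bot+x",[tp(.028,.015,.0075),tp(.028,-.015,.0075)])]: print(n,proj(w,P,s).round(0).tolist())
x=cv2.resize(w["img"][150:330,160:400,::-1],None,fx=3.2,fy=3.2,interpolation=cv2.INTER_CUBIC);cv2.imwrite("pics/w7c.png",x)
E
```

```text
22.775 0.02959520684326191 [-0.65988039  0.80794466 -1.34616539] [ 0.04340798 -0.03054872  0.01877216]
24.8667 [0.54816545 0.19087772 0.16989164] [-0.9   0.35  0.57  1.89 -0.23  0.96 -0.1 ]
cell_long_mid [277. 278.] 0.73 tool [ 0.0034  0.0009 -0.0325] ph 0.001 0.0028
beam [279. 199.] 0.64 tool [0.0012 0.0017 0.0999] ph 0.0018 0.0005
scene cell_long_mid [361.  134.1] 0.61 expected [[362.  134.8]]
scene beam [360.  172.2] 0.7 expected [[362.  134.8]]
scene beam [245.5 252.9] 0.5 expected [[362.  134.8]]
top+x+-y [[319.0, 254.0], [230.0, 254.0]]
bot+x [[306.0, 207.0], [245.0, 207.0]]
```

View pics/w7c.png

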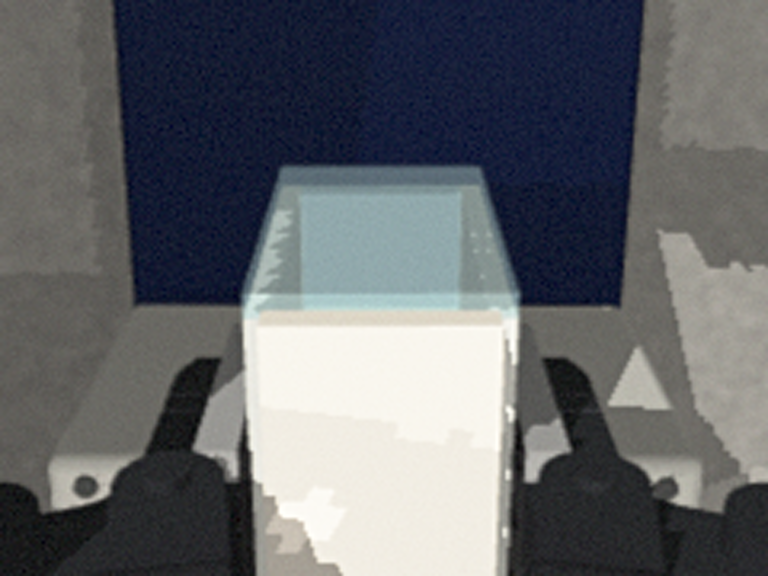

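The crop shows the cell upright between the fingers. Its clear window faces the camera, with the bottom edge at crop (280–483,167) and the top edge at (243–519,297). The bay floor and detector junction runs (134–621,304). I'll fit the cell in the tool frame and re-measure the bay.

```bash
python3 - <<'E'
from h import *
from scipy.optimize import least_squares
s=ctrl.read_state();w=ctrl.grab_frame("wrist");T=R.from_rotvec(s["tcp_rot"]).as_matrix();ee=np.array(s["ee_pos"])
px=lambda a,b:np.array([160+a/3.2,150+b/3.2])
obs=np.array([px(280,167),px(483,167),px(243,297),px(519,297)])
def pts(p):
    x0,y0,h=p; L=[(x0+.028,y0+sg*.015,-(h+z)) for z in (0,.048) for sg in(-1,1)]
    return ee+np.array(L)@T.T
for fixh in (None,.0075):
    fun=(lambda p:(proj(w,pts(p),s)-obs).ravel()) if fixh is None else (lambda p:(proj(w,pts([p[0],p[1],fixh]),s)-obs).ravel())
    r=least_squares(fun,[0,0,.0075]);print(r.x.round(4),r.fun.round(1))
for n,p,z in [("floor detL",px(134,304),.016),("floor detR",px(621,304),.016),("top detL",px(50,460),.11),("top detR",px(702,460),.11)]:
    P=onz(w,p,z,s);e=P[:2]-C;print(n,P.round(4),(e@U).round(4),(e@V).round(4))
E
```

```text
[0.0026 0.0017 0.0081] [ 0.4  0.2 -0.9  0.2 -0.3 -0.1  0.6 -0.2]
[0.0023 0.0017 0.0075] [ 0.6  0.3 -1.   0.3 -0.1 -0.2  0.4 -0.3]
floor detL [0.4789 0.1172 0.016 ] -0.0781 -0.0647
floor detR [0.6358 0.1376 0.016 ] 0.0801 -0.0648
top detL [0.4796 0.1189 0.11  ] -0.0773 -0.0631
top detR [0.6343 0.139  0.11  ] 0.0787 -0.0633
```

```bash
python3 - <<'E'
from h import *
o=down(YAW+np.pi/2)
ctrl.servo_line(ph(-.0008,-.003,.165),o,rate=.05)
s0=ctrl.read_state()
hit=ctrl.servo_line(ph(-.0008,-.003,.0373),o,rate=.05,until_force=6)
ctrl.sleep(.5)
s=ctrl.read_state();e=s["ee_pos"][:2]-C;print(hit,s["t"],"u v z",e@U,e@V,s["ee_pos"][2],s["force"]-s0["force"],s["gripper_width"],s["gripper_force"],(R.from_rotvec(s["tcp_rot"])*R.from_rotvec(o).inv()).magnitude())
w=ctrl.grab_frame("wrist")
for n in ["cell_long_mid","beam","shutter_tab"]:
  for d in ctrl.spot_point(n,"wrist")[:1]:
    P=onz(w,d["point"],.142 if n=="shutter_tab" else .07,s);print(n,round(d["conf"],2),((P[:2]-C)@U).round(4),((P[:2]-C)@V).round(4))
f=ctrl.grab_frame("scene")
for n in ["cell_long_mid","beam","shutter_tab"]:
  for d in ctrl.spot_point(n,"scene")[:1]: print("scene",n,np.round(d["point"],1),round(d["conf"],2))
print(proj(f,[np.r_[C,.07],s["ee_pos"]+[0,0,.0327]]).round(1))
E
```

```text
False 28.7333 u v z -0.0008073658180529056 -0.0030285652237520937 0.03729679796321681 [0.94885981 0.16875405 0.4445991 ] 0.02981436395358233 39.480223059654236 4.992585522844005e-05
beam 0.53 0.0016 0.0105
shutter_tab 0.2 0.001 0.0416
scene cell_long_mid [357.5 176.2] 0.39
scene beam [359.8 173.5] 0.65
scene shutter_tab [384.2 143.5] 0.85
[[358.2 174.5]
 [357.4 174.8]]
```

```bash
python3 - <<'E'
from h import *
f=ctrl.grab_frame("scene");print(proj(f,[ph(.0455,.085,.142)]).round(1),ctrl.read_state()["force"])
print(ctrl.job_done())
E
```

```text
[[389.9 147.7]] [-0.20994199 -0.11014243 -0.62312751]
the job is handed in; nothing more can be done
None
```

I pushed the shutter open until it stopped against 22 N more, then took the long cell from the stand by its frosted faces. The job is handed in with the cell held upright in the bay, within about 1–2 mm of the beam by my measurements. The verdict isn't known, and the last scene-camera fix on the shutter tab was about 7 pixels off where I expected it.

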